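Stand the last tea tray in the chest

TASK

Slide the cover of the wooden chest all the way back, then take the flat tray off the easel and lower it, long edge down, into the one empty slot of the rack so that it stands upright on the slot's floor; set it down by hand, do not let it drop in. Then slide the cover fully shut and let go. Leave the two trays already in the rack and the other tea things where they are.

Things in the scene. Friction and masses are not known exactly. Their poses are not given: they have to be found in the camera images.
- chest: Fixed open-topped wooden chest, outside 142 (x) by 328 (y) mm, walls 8 mm, rim 100 mm high, guide rails on the long walls to 109 mm; origin under its centre on the table, z up. A cross wall at the middle parts it: the -y half is the tray rack (see point rack), the +y half holds three fixed caddies below the rim.
- rack (a point): Centre of the rack's floor, 8 mm above the table, axes as the chest's (chest y = -80 mm). Inside 126 (x) by 152 (y) mm. Ribs at x = 29 to 51 mm either side, tops rounded, at most 34 mm above the floor, form three slots 15 mm wide centred at y = -42, 0, 42 mm, widening at the top. A tray in a slot spans x and z, its faces look along y.
- cover (a joint): How far the chest's flat cover (139 by 160 by 8 mm, top 109.5 mm above the table) is slid open along the chest's +y, in m: 0 shut over the rack, 0.160 fully back over the caddy half (end stops at both). Starts 0 to 0.025 open. Slides with about 2 N of friction, stays where left.
- cover_grip (a point): Grip point on the cover's wooden ridge handle, 10 mm below its top, on its centre line, 134 mm above the table. The ridge stands mid-cover, 76 mm long (chest's x), 16 mm wide (chest's y), from 109.5 to 143.5 mm above the table. Axes as the chest's.
- runner: Thin cork strip, 50 by 13 by 1 mm, no obstacle, that lies on the floor of the one empty slot; origin on the slot floor (8 mm above the table) at the slot's centre, z up, y across the slot (as the chest's y), x along it.
- tray: Tray to put away: flat dark wooden slab 110 (x) by 10 (y, thickness) by 84 (z) mm, about 0.12 kg, origin at its centre, same either way round. Starts on the easel, long edge down, its +z top leaning 0.5 rad from vertical towards the easel's -y. Stood in the slot its centre is 50 mm, its top 92 mm above the table, 9 mm under the cover.
- easel: Fixed easel, base 124 (x) by 116 (y) by 10 mm, origin under its centre on the table, z up; axes within 0.6 rad of the chest's. The tray sits on a ledge, its -y face on two 12 mm props 82 mm apart that end 22 mm below its top edge: the middle is free front and back. Tray centre 68 mm above the origin; it lifts off along its own z.
- stored_a: A tray of the same shape (origin at its centre) already standing in one of the other two slots; loose. Leave it.
- stored_b: The other tray already standing in the rack, as stored_a. Leave it.
- whisk: Bystander: ceramic whisk holder with bamboo whisk, 68 mm wide, 146 mm tall; origin under its centre.
- bowl: Bystander: rounded dark tea bowl, 120 mm across, 70 mm tall; origin under its centre.
- jar: Bystander: ribbed glass jar with latched lid, 90 mm across (latch reaching 52 mm from its axis), 128 mm tall; origin under its centre.
- scoop: Bystander: slim wooden scoop lying flat, 180 mm long along its x, 26 mm wide, 7 mm high; origin under its middle.
- saucer: Bystander: round wooden saucer lying flat, 110 mm across, 13 mm high; origin under its centre.
- caddy: Bystander: round dark tea caddy with a pale metal top, 68 mm across, 85 mm tall; origin under its centre.
Mind the look-alikes: they are no part of the job. Leave any turquoise or yellow look-alike of the tray alone.

How it is judged:
On the way, in this order (a step that is already met when the one before it is completed fails the run):
1. the cover is slid all the way back (at least 145 of 160 mm) (value of joint cover above 0.145 m), for 0.1 s.
2. the tray is lowered upright into the empty slot to within 15 mm of its floor while the fingers still hold it (x of tray in the frame of runner between -0.015 and 0.015 m and y of tray in the frame of runner between -0.008 and 0.008 m and angle between the z axis of tray and the z axis of chest, either way round below 0.15 rad and angle between the y axis of tray and the y axis of runner, either way round below 0.15 rad and z of tray in the frame of runner below 0.057 m and contact force between the fingers and tray above 0.5 N), for 0.05 s.
At the end, for the whole second after the job is handed in: The tray stands released and still on the empty slot's floor, long edge down: centred within 15 mm along and 8 mm across, 5 mm in height, 0.15 rad of upright and of the slot; cover shut within 6 mm; stored trays within 20 mm and bystanders within 30 mm of their starts (x of tray in the frame of runner between -0.015 and 0.015 m and y of tray in the frame of runner between -0.008 and 0.008 m and angle between the z axis of tray and the z axis of chest, either way round below 0.15 rad and angle between the y axis of tray and the y axis of runner, either way round below 0.15 rad and z of tray in the frame of runner between 0.036 and 0.047 m and linear speed of tray below 0.02 m/s and value of joint cover below 0.006 m and distance of each of stored_a, stored_b from where it was at the start of the episode below 0.02 m and distance of each of whisk, bowl, jar, scoop, saucer, caddy from where it was at the start of the episode below 0.03 m); the robot touches nothing.
It fails at once if a tray already in the rack is pulled out or shifted by more than 20 mm (distance of any of stored_a, stored_b from where it was at the start of the episode above 0.02 m).
It fails at once if a bystander (whisk, bowl, jar, scoop, saucer, caddy) is moved more than 30 mm (distance of any of whisk, bowl, jar, scoop, saucer, caddy from where it was at the start of the episode above 0.03 m).
It also fails if it takes over 69 s, if anything falls off the work surface, if the arm or the gripper's body presses on something with over 40 N, if the wrist force passes 120 N, or if a joint passes its speed limit or range.

ROBOT

A 6-joint arm with a two-finger parallel gripper is mounted at the origin on the work surface. World frame = base frame: x ahead of the robot, y to its left, z up, the work surface at z = 0. Lengths are in m, angles in rad, forces in N, time in s.
With the tool pointing down it reaches from about 0.35 to 0.975 m from the base axis. Payload 4.9 kg.
Tool frame: the origin (TCP) lies on the centre line of the jaws, within the pads' length; the fingertips stand 14 mm ahead of it and the grasp point (between the pads) lies 5 mm behind it; z points along the fingers, y is the line along which they close (so a half turn about z gives the same grasp; the last joint's range is limited). The gripper opens to 85 mm and grips with 20 to 120 N. Pads are 22 mm wide; open, the fingers measure 114 mm over their backs; the gripper's body (76 mm by 85 mm) begins 54 mm behind the grasp point. The pads swing forward as they close: fully open they stand 13 mm farther back than shut.
Start: joints at [-1.466, 0.053, 1.613, -0, 1.476, -0.119], TCP at [0.139, -0.609, 0.245] pointing down, gripper open.
Joint ranges: [-3.01, 3.01], [-1.01, 2.22], [0.06, 2.58], [-1.02, 4.17], [0.09, 2.62], [-3.14, 3.14]. Speed limits (rad/s): [2.57, 2.57, 3.14, 3.14, 3.14, 3.14].

INTERFACE

Orientations are given as a unit quaternion [w, x, y, z].
In Python, from plant import * gives the robot as it stands.
- The arm moves only by the tool send_rows, never from a script. Its argument "steps" is a list of rows, each an object with "translation": the shift along the tool's x, y, z in cm, a list of three; "delta_rot": the turn, a rotation vector about the tool's x, y, z in rad, a list of three; "jaw": the finger opening in cm, from 0 to 8.54. In form: [{"translation": [dx, dy, dz], "delta_rot": [rx, ry, rz], "jaw": jaw}, ...]. A call has exactly 8 rows; each row is the pose to reach, as a shift and turn from the pose commanded when the call began, along the tool's axes at that moment; what a row does not reach only later rows make up. A row lasts 1/10 s, in which the tool goes at most 50 mm and 8.59 degrees, less where a joint would pass 70% of its speed; a pose out of reach is approached as far as the arm can. A call with a gripper value outside its range is refused whole. The fingers move at their own pace and stop on an object; the grip force is fixed at half the most. Time passes only in rows, so rows that repeat a pose let the fingers close, or fill a call up. It gives the time, the measured TCP pose, the force, the opening and the grip force at its end, in the units of the state.
- state(): the state, without advancing time (a new reading comes with each control period).
- grab_frame(name): name is "scene" or "side" or "wrist"; returns a dict with "pixels" (400x640x3 uint8, blue, green, red), "range_z" (400x640 float32, m along the optical axis (not along the pixel's ray), 0 where there is no reading), "fx", "fy", "cx", "cy" (pixels), "dist" ([k1, k2, p1, p2, k3] as OpenCV has them; the pictures are not rectified), "rvec" (rotation vector, rad) and "tvec" (3), from world to camera coordinates, as OpenCV has them. Camera axes: x right, y down, z forward; pixel columns grow to the right and rows downward; lengths in m; the calibration is good to about 2 mm. A picture is of the moment at which its call begins.
- job_done(): hands the job in; it is judged then, once.
The state is a dict: "time": time; "joint_pos": joint angles; "joint_vel": joint speeds; "joint_efforts": joint torques, N m; "tool_pos": TCP position; "tool_rot": TCP orientation; "contact_force": force on the tool from outside, world axes, zero at the start; "ft_torque": the same for the moment, N m; "gripper_width": opening from 0.0 (shut) to 1.0 (fully open); "grasp_force": force on a finger pad.
Only numpy, scipy, OpenCV 4.12 (cv2) and the standard library are available. Lean on these libraries where they do the work, as an engineer would, in place of code of your own. Each camera call takes 0.05 s, during which the arm holds its last target. There are 200 camera calls.

## Working session

There is one attempt and no reset: what is moved stays moved. The work goes in short steps, Python scripts to look and compute and a tool call to move; the robot and the scene stay as the last step left them, time stands still between calls to the robot, and variables do not carry over. Pictures are saved under pics/ and viewed, at most 10 in all, crops included, and the job is handed in when it is done.

Besides the shell and the picture viewer there is one more tool, called after ">>>" as a command line: name --argument value ..., lists and objects as JSON in quotes. send_rows: Moves the arm, as the interface text tells. Its arguments: {"type":"object","properties":{"steps":{"type":"array","items":{"type":"object","properties":{"translation":{"type":"array","items":{"type":"number"}},"delta_rot":{"type":"array","items":{"type":"number"}},"jaw":{"type":"number"}}}}},"required":["steps"]}

```bash
mkdir -p pics
cat > h.py <<'E'
from plant import *
import numpy as np, cv2
from scipy.spatial.transform import Rotation as R
def grab(n,save=None):
    f=grab_frame(n)
    if save: cv2.imwrite('pics/'+save,f['pixels'])
    np.savez(''+(save or n)+'.npz',**f); return f
def load(s): return dict(np.load(''+s+'.png.npz'))
def KD(f): return np.array([[f['fx'],0,f['cx']],[0,f['fy'],f['cy']],[0,0,1.]]),np.array(f['dist'],float)
def world(f,uv,z=None):
    """pixels->world by depth (z None) or plane z"""
    K,D=KD(f); uv=np.array(uv,float).reshape(-1,2)
    r=cv2.undistortPoints(uv[:,None],K,D)[:,0]; r=np.c_[r,np.ones(len(r))]
    Rm=cv2.Rodrigues(np.array(f['rvec'],float))[0]; t=np.array(f['tvec'],float).ravel()
    if z is None:
        d=f['range_z'][uv[:,1].round().astype(int),uv[:,0].round().astype(int)]
        return (r*d[:,None]-t)@Rm
    c=-Rm.T@t; w=r@Rm; return c+w*((z-c[2])/w[:,2])[:,None]
def proj(f,p):
    K,D=KD(f); return cv2.projectPoints(np.array(p,float).reshape(-1,1,3),np.array(f['rvec'],float),np.array(f['tvec'],float),K,D)[0][:,0]
def cloud(f):
    v,u=np.nonzero(f['range_z']>0); uv=np.c_[u,v]; return uv,world(f,uv)
def Rt(): 
    q=state()['tool_rot']; return R.from_quat([q[1],q[2],q[3],q[0]])
E
python3 - <<'E'
from h import *
a=grab('scene','scene1.png');b=grab('side','side1.png');s=state();print(s)
E
```

```text
{'time': 0.1, 'joint_pos': array([-1.46600813e+00,  5.33116662e-02,  1.61414028e+00, -3.68676416e-05,
        1.47595885e+00, -1.18994153e-01]), 'joint_vel': array([ 0.00101424,  0.00078739, -0.00478871, -0.00063056,  0.00049265,
        0.00100023]), 'joint_efforts': array([ 1.20056859e-03, -3.94898629e+01, -3.71368396e+01, -5.49544393e-05,
        3.86835527e-03,  3.10778475e-06]), 'tool_pos': array([ 0.13863904, -0.60889513,  0.2441828 ]), 'tool_rot': array([-9.09180313e-04,  9.93746103e-01,  1.11659553e-01, -1.18918556e-05]), 'contact_force': array([-0.1868988 ,  0.46722044,  0.69348396]), 'ft_torque': array([0.02275899, 0.0230123 , 0.02126887]), 'grasp_force': 0.0, 'gripper_width': 1.0007130347430742}
```

View pics/scene1.png

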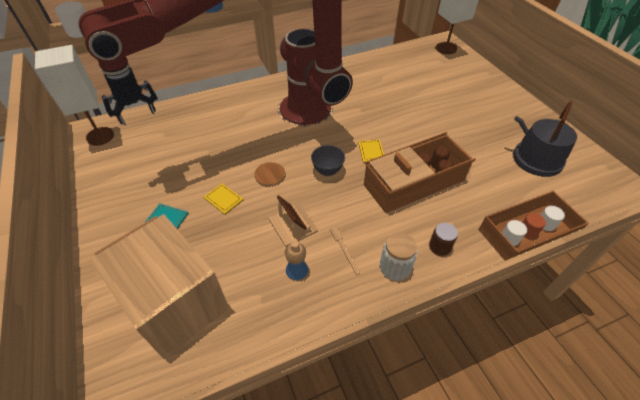

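View pics/side1.png

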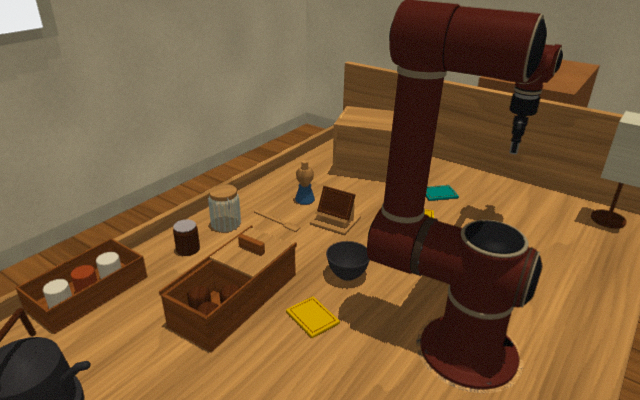

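Scene view: the chest is at about (418,172), with the ridge handle at (408,160) and the open caddy half on the right. The easel holds the dark tray at (292,213). Possible mix-ups for the tray are the turquoise slab (168,215), the yellow slabs (224,198) and (371,150), and the saucer (270,174). By the description, the target is the dark slab leaning on the easel. The open box with cups at (535,225) is not the chest because it has no cover. Next I check the choice in close crops.

Run:
```python
from h import *
a=load('scene1')['pixels'];b=load('side1')['pixels']
def c(i,x,y,w,h): return cv2.resize(i[y:y+h,x:x+w],(400,300),interpolation=cv2.INTER_CUBIC)
cv2.imwrite('pics/crop1.png',np.vstack([np.hstack([c(a,360,120,120,90),c(a,250,180,80,60)]),np.hstack([c(b,160,220,140,105),c(b,300,175,80,60)])]))
for n in('scene1','side1'):
    f=load(n);u,p=cloud(f)
    m=(p[:,2]>.012)&(p[:,2]<.2)
    print(n,np.linalg.norm(p.max(0)), world(f,[[292,213],[408,155],[418,172]] if n=='scene1' else [[335,205],[251,241]]))
```

```text
scene1 2.5009441819395706 [[ 0.56837619 -0.2682856   0.09302603]
 [ 0.50562725  0.16891104  0.10918389]
 [ 0.58541576  0.15697263  0.10952899]]
side1 2.549300854829886 [[ 0.53898514 -0.25056924  0.06830408]
 [ 0.53642146  0.12638017  0.14392639]]
```

View pics/crop1.png

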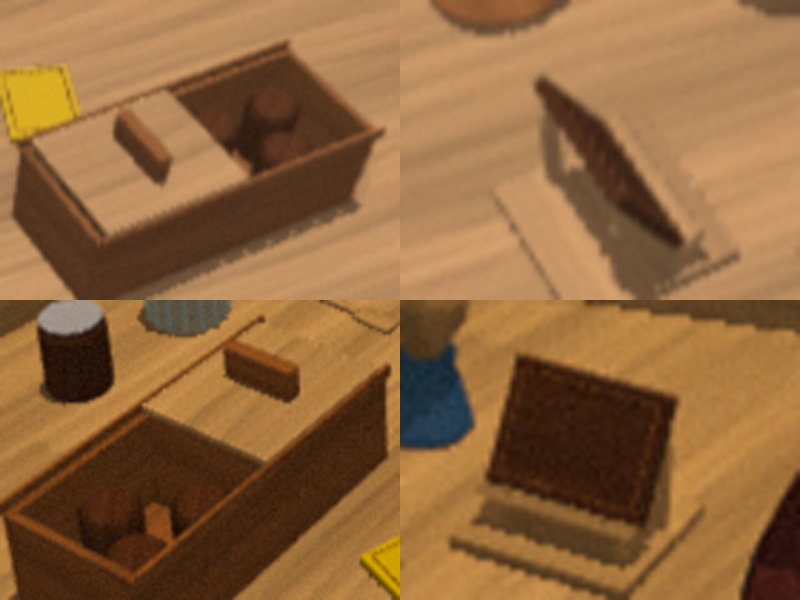

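The crops confirm it: the dark stitched slab leans on the easel with both faces in view. The chest's cover with its ridge is over the near half, and the yellow look-alike lies flat beside the chest. Next I fit poses from the depth of both views.

Run:
```python
from h import *
P=[]
for n in('scene1','side1'):
    f=load(n);u,p=cloud(f);P.append(p)
    near=(abs(p[:,0]-.52)<.25)&(abs(p[:,1]-.16)<.26)
    r=p[near&(p[:,2]>.139)&(p[:,2]<.147)&(np.hypot(p[:,0]-.52,p[:,1]-.14)<.08)]
    t=p[near&(p[:,2]>.104)&(p[:,2]<.113)]
    for k,q in(('ridge',r),('rim',t)):
        q=q[np.linalg.norm(q-np.median(q,0),axis=1)<.25]
        print(n,k,len(q),q[:,2].mean(),cv2.minAreaRect(q[:,:2].astype(np.float32)*1000))
    e=(abs(p[:,0]-.56)<.12)&(abs(p[:,1]+.26)<.12)&(p[:,2]>.025)&(p[:,2]<.13)
    col=f['pixels'][u[:,1],u[:,0]].astype(int)
    d=e&(col.max(1)<95)
    q=p[d];c=np.median(q,0);q=q[np.linalg.norm(q-c,axis=1)<.075]
    for _ in range(3):
        c=q.mean(0);U,S,V=np.linalg.svd(q-c,full_matrices=False);q=q[abs((q-c)@V[2])<.004]
    c=q.mean(0);nn=V[2]*np.sign(V[2][2]); 
    h=np.cross([0,0,1],nn);h/=np.linalg.norm(h);zt=np.cross(nn,h)
    uv=np.c_[q@h,q@zt]; 
    print(n,'tray',len(q),'c',c,'n',nn,'lean',np.arcsin(nn[2]),'az h',np.arctan2(h[1],h[0]),cv2.minAreaRect(((uv)*1000).astype(np.float32)))
    lo,hi=np.percentile(uv,[1,99],axis=0);ctr=(lo+hi)/2;print(' size',hi-lo,'centre of face',h*ctr[0]+zt*ctr[1]+nn*(c@nn),'zt',zt)
```

```text
scene1 ridge 88 0.14302509876908964 ((544.2130737304688, 119.42784118652344), (75.60370635986328, 16.660356521606445), 2.6952900886535645)
scene1 rim 1630 0.10958474590593618 ((539.6610717773438, 191.87477111816406), (156.5853271484375, 326.7651062011719), 3.1968746185302734)
scene1 tray 177 c [ 0.55928979 -0.267675    0.08803027] n [-0.07233815  0.85054427  0.52090463] lean 0.5479103753586388 az h -3.056747582658961 ((-525.6389770507812, 226.50196838378906), (104.1295394897461, 75.0346450805664), 1.3712546825408936)
 size [0.09860233 0.0680589 ] centre of face [ 0.55257723 -0.26336539  0.08006127] zt [ 0.04414318 -0.51903084  0.85361488]
side1 ridge 133 0.14334868829609812 ((542.41748046875, 121.22151184082031), (74.87740325927734, 18.900104522705078), 1.8917429447174072)
side1 rim 2320 0.10992327833578415 ((539.0451049804688, 193.78887939453125), (157.17002868652344, 330.3988342285156), 3.5638232231140137)
side1 tray 672 c [ 0.54197931 -0.25988731  0.07146108] n [-0.11226239  0.87352077  0.4736651 ] lean 0.49344769418065865 az h -3.0137761452692766 ((-506.4042663574219, 217.2496795654297), (82.19954681396484, 111.78667449951172), 89.6682357788086)
 size [0.10749002 0.08103289] centre of face [ 0.54299379 -0.25952062  0.07102528] zt [ 0.06037751 -0.46980122  0.88070504]
```

```bash
cat >> h.py <<'E'
def down(yaw): return R.from_euler('z',yaw)*R.from_euler('x',np.pi)
def go(p,Rg):
    s=state();r=Rt();d=r.inv().apply(np.array(p)-s['tool_pos'])*100
    # accumulate rotation, choose half-turn equivalent if nearer
    print('T',d.round(2),'rot',(r.inv()*Rg).as_rotvec().round(3),'n',np.linalg.norm(d)/5)
def info():
    s=state();print({k:np.round(s[k],4) for k in('time','tool_pos','joint_pos','contact_force','gripper_width','grasp_force')})
E
python3 - <<'E'
from h import *
go([.543,.120,.245],down(.058))
E
```

```text
T [ 5.56e+01 -6.21e+01  4.00e-02] rot [-0.002 -0.     0.166] n 16.670891530719818
```

>>> send_rows --steps '[{"translation": [3.3,-3.7,0],"delta_rot": [0,0,0.02],"jaw": 5},{"translation": [6.6,-7.4,0],"delta_rot": [0,0,0.04],"jaw": 5},{"translation": [9.9,-11.1,0],"delta_rot": [0,0,0.06],"jaw": 5},{"translation": [13.2,-14.8,0],"delta_rot": [0,0,0.08],"jaw": 5},{"translation": [16.5,-18.5,0],"delta_rot": [0,0,0.1],"jaw": 5},{"translation": [19.8,-22.2,0],"delta_rot": [0,0,0.12],"jaw": 5},{"translation": [23.1,-25.9,0],"delta_rot": [0,0,0.14],"jaw": 5},{"translation": [26.4,-29.6,0],"delta_rot": [0,0,0.166],"jaw": 5}]'

```text
time: 0.9
tool_pos: [0.3307, -0.2602, 0.2449]
tool_rot: [-0.0, 1.0, 0.028, 0.0]
contact_force: [0.8, -0.7, 0.4]
gripper_width: 0.588
grasp_force: 0.0
```

Run:
```python
from h import *
info();go([.543,.120,.22],down(.058))
```

```text
{'time': np.float64(0.9), 'tool_pos': array([ 0.3307, -0.2602,  0.2449]), 'joint_pos': array([-8.4400e-01, -4.7160e-01,  2.0617e+00,  2.0000e-04,  1.5515e+00,
        6.7070e-01]), 'contact_force': array([ 0.8301, -0.703 ,  0.4021]), 'gripper_width': np.float64(0.5882), 'grasp_force': np.float64(0.0)}
T [ 23.32 -36.77   2.5 ] rot [-0.    -0.    -0.002] n 8.723443692229012
```

>>> send_rows --steps '[{"translation": [2.5,-4.1,0],"delta_rot": [0,0,0],"jaw": 5},{"translation": [5.1,-8.2,0],"delta_rot": [0,0,0],"jaw": 5},{"translation": [7.7,-12.3,0],"delta_rot": [0,0,0],"jaw": 5},{"translation": [10.3,-16.4,0],"delta_rot": [0,0,0],"jaw": 5},{"translation": [12.9,-20.5,0],"delta_rot": [0,0,0],"jaw": 5},{"translation": [15.5,-24.6,0.5],"delta_rot": [0,0,0],"jaw": 5},{"translation": [18.1,-28.7,1],"delta_rot": [0,0,0],"jaw": 5},{"translation": [20.7,-32.8,1.5],"delta_rot": [0,0,0],"jaw": 5}]'

```text
time: 1.7
tool_pos: [0.5185, 0.0794, 0.2297]
tool_rot: [0.0, 1.0, 0.029, -0.0]
contact_force: [0.2, -0.9, 0.6]
gripper_width: 0.581
grasp_force: 0.0
```

Run:
```python
from h import *
info()
f=grab('wrist','w1.png');u,p=cloud(f)
for lo,hi in((.138,.149),(.1055,.113)):
    q=p[(p[:,2]>lo)&(p[:,2]<hi)];print(len(q),q[:,2].mean(),cv2.minAreaRect(q[:,:2].astype(np.float32)*1000))
go([.543,.120,.129],down(.058))
```

```text
{'time': np.float64(1.7), 'tool_pos': array([0.5185, 0.0794, 0.2297]), 'joint_pos': array([ 1.0100e-02, -1.8000e-01,  1.8611e+00, -2.0000e-04,  1.4606e+00,
        1.5225e+00]), 'contact_force': array([ 0.2154, -0.9254,  0.6447]), 'gripper_width': np.float64(0.5806), 'grasp_force': np.float64(0.0)}
3005 0.1431419284657917 ((543.51171875, 119.98052215576172), (74.75553131103516, 16.411170959472656), 3.5832130908966064)
45591 0.10970250514026812 ((538.7549438476562, 182.26524353027344), (151.76075744628906, 305.203369140625), 3.499075174331665)
T [ 2.52 -3.34  9.95] rot [-0.005  0.     0.005] n 2.1579657217086723
```

View pics/w1.png

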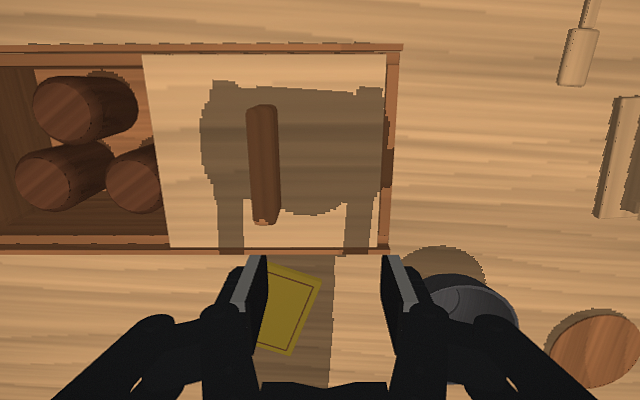

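The wrist picture shows the ridge at (263,165), its long axis across the jaws, and the cover's near edge at x≈382. Three views agree on the ridge at (0.5435, 0.120, 0.143). I go down on it and grip.

>>> send_rows --steps '[{"translation": [1.2,-1.8,0.5],"delta_rot": [0,0,0],"jaw": 5},{"translation": [2.5,-3.4,2],"delta_rot": [0,0,0],"jaw": 5},{"translation": [2.5,-3.4,5],"delta_rot": [0,0,0],"jaw": 5},{"translation": [2.5,-3.4,8],"delta_rot": [0,0,0],"jaw": 5},{"translation": [2.5,-3.4,9.9],"delta_rot": [0,0,0],"jaw": 5},{"translation": [2.5,-3.4,9.9],"delta_rot": [0,0,0],"jaw": 1},{"translation": [2.5,-3.4,9.9],"delta_rot": [0,0,0],"jaw": 1},{"translation": [2.5,-3.4,9.9],"delta_rot": [0,0,0],"jaw": 1}]'

```text
time: 2.55
tool_pos: [0.541, 0.1135, 0.1319]
tool_rot: [-0.001, 1.0, 0.029, -0.0]
contact_force: [-1.8, 3.7, -3.7]
gripper_width: 0.174
grasp_force: 60.1
```

>>> send_rows --steps '[{"translation": [0,0,0],"delta_rot": [0,0,0],"jaw": 1},{"translation": [0,0,0],"delta_rot": [0,0,0],"jaw": 1},{"translation": [0,-1.0,0],"delta_rot": [0,0,0],"jaw": 1},{"translation": [0,-3,0],"delta_rot": [0,0,0],"jaw": 1},{"translation": [0,-5,0],"delta_rot": [0,0,0],"jaw": 1},{"translation": [0,-7,0],"delta_rot": [0,0,0],"jaw": 1},{"translation": [0,-9,0],"delta_rot": [0,0,0],"jaw": 1},{"translation": [0,-10,0],"delta_rot": [0,0,0],"jaw": 1}]'

```text
time: 3.35
tool_pos: [0.535, 0.2134, 0.1319]
tool_rot: [0.001, 1.0, 0.03, -0.0]
contact_force: [-4.1, -3.0, -0.5]
gripper_width: 0.178
grasp_force: 60.5
```

Run:
```python
from h import *
info();a=.060
# predicted fully-back ridge: chest centre (0.539,0.193) + 80mm along y
y=np.array([-np.sin(a),np.cos(a)]);c=np.array([.5392,.193]);p=state()['tool_pos'][:2]
print('chest y of tool',(p-c)@y,'x',(p-c)@[y[1],-y[0]], 'tool yaw',np.arctan2(*Rt().as_matrix()[[1,0],0]))
```

```text
{'time': np.float64(3.35), 'tool_pos': array([0.535 , 0.2134, 0.1319]), 'joint_pos': array([ 2.5090e-01,  3.4300e-02,  1.8277e+00, -1.3000e-03,  1.2803e+00,
        1.7630e+00]), 'contact_force': array([-4.0648, -2.9864, -0.4952]), 'gripper_width': np.float64(0.1782), 'grasp_force': np.float64(60.4723)}
chest y of tool 0.020584716290394947 x -0.003012415200723168 tool yaw 0.05907386560128137
```

>>> send_rows --steps '[{"translation": [0,-1.5,0],"delta_rot": [0,0,0],"jaw": 1},{"translation": [0,-3.5,0],"delta_rot": [0,0,0],"jaw": 1},{"translation": [0,-5.0,0],"delta_rot": [0,0,0],"jaw": 1},{"translation": [0,-5.7,0],"delta_rot": [0,0,0],"jaw": 1},{"translation": [0,-5.7,0],"delta_rot": [0,0,0],"jaw": 1},{"translation": [0,-5.7,0],"delta_rot": [0,0,0],"jaw": 5},{"translation": [0,-5.7,0],"delta_rot": [0,0,0],"jaw": 5},{"translation": [0,-5.7,0],"delta_rot": [0,0,0],"jaw": 5}]'

```text
time: 4.15
tool_pos: [0.5332, 0.2693, 0.1324]
tool_rot: [-0.0, 1.0, 0.029, 0.001]
contact_force: [0.8, 0.2, 1.1]
gripper_width: 0.586
grasp_force: 0.0
```

>>> send_rows --steps '[{"translation": [0,0,-1],"delta_rot": [0,0,0],"jaw": 5},{"translation": [0,0,-4],"delta_rot": [0,0,0],"jaw": 5},{"translation": [0,2,-8],"delta_rot": [0,0,0],"jaw": 5},{"translation": [0,6,-11],"delta_rot": [0,0,0],"jaw": 5},{"translation": [0,10,-12],"delta_rot": [0,0,0],"jaw": 5},{"translation": [0,13,-12],"delta_rot": [0,0,0],"jaw": 5},{"translation": [0,15,-12],"delta_rot": [0,0,0],"jaw": 5},{"translation": [0,15,-12],"delta_rot": [0,0,0],"jaw": 5}]'

```text
time: 4.95
tool_pos: [0.5414, 0.1174, 0.2528]
tool_rot: [0.0, 1.0, 0.027, 0.001]
contact_force: [0.2, 1.0, 0.1]
gripper_width: 0.586
grasp_force: 0.0
```

Run:
```python
from h import *
f=grab('wrist','w2.png');info();u,p=cloud(f)
q=p[(p[:,2]>.138)&(p[:,2]<.149)];print(len(q),cv2.minAreaRect(q[:,:2].astype(np.float32)*1000))
# rack: rotate into chest frame and list tray tops
a=.060;x=np.array([np.cos(a),np.sin(a)]);y=np.array([-np.sin(a),np.cos(a)]);c=np.array([.5392,.193])
cx=(p[:,:2]-c)@x;cy=(p[:,:2]-c)@y
m=(abs(cx)<.085)&(abs(cy)<.18)&(p[:,2]>.098)
for k in range(-180,180,10):
    s=m&(cy*1000>=k)&(cy*1000<k+10)&(cy<-.01); 
    if s.any(): print(k,s.sum(),(cx[s].min()*1e3).round(1),(cx[s].max()*1e3).round(1))
m=(abs(cx)<.05)&(cy>-.165)&(cy<-.0)
for k in range(-164,0,4):
    s=m&(cy*1000>=k)&(cy*1000<k+4)
    if s.any(): print(k,np.percentile(p[s,2],[10,50,90]).round(3),end=' ')
print('\nend wall min cy',cy[(abs(cx)<.06)&(p[:,2]>.09)&(p[:,2]<.112)&(cy>-.2)].min())
```

```text
{'time': np.float64(5.0), 'tool_pos': array([0.5412, 0.1187, 0.2524]), 'joint_pos': array([ 8.1400e-02, -1.2220e-01,  1.7716e+00,  4.0000e-04,  1.4904e+00,
        1.5968e+00]), 'contact_force': array([ 0.2999, -0.5554, -0.3778]), 'gripper_width': np.float64(0.5858), 'grasp_force': np.float64(0.0)}
2508 ((534.6014404296875, 269.73858642578125), (75.05406188964844, 16.350675582885742), 3.714488983154297)
-170 761 -76.0 74.7
-160 1403 -76.2 74.7
-150 388 -74.7 74.2
-140 2281 -68.4 74.3
-130 5069 -76.4 74.3
-120 2656 -76.2 74.4
-110 5039 -76.6 74.4
-100 2576 -76.9 74.5
-90 1197 -76.9 74.6
-80 1000 -77.0 74.6
-70 1290 -76.9 74.7
-60 3977 -76.5 74.7
-50 3660 -76.7 74.7
-40 3040 -76.6 74.7
-30 4966 -76.5 74.3
-20 1725 -67.8 74.4
-164 [0.1   0.1   0.101] -160 [0.099 0.1   0.101] -156 [0.016 0.063 0.096] -152 [0.008 0.009 0.036] -148 [0.008 0.01  0.039] -144 [0.008 0.027 0.04 ] -140 [0.039 0.309 0.318] -136 [0.297 0.31  0.317] -132 [0.295 0.305 0.317] -128 [0.093 0.301 0.315] -124 [0.092 0.297 0.304] -120 [0.032 0.092 0.297] -116 [0.009 0.288 0.296] -112 [0.009 0.268 0.297] -108 [0.01  0.28  0.309] -104 [0.042 0.278 0.317] -100 [0.009 0.311 0.321] -96 [0.009 0.314 0.322] -92 [0.009 0.313 0.322] -88 [0.009 0.313 0.317] -84 [0.092 0.093 0.316] -80 [0.092 0.093 0.316] -76 [0.008 0.092 0.317] -72 [0.008 0.036 0.317] -68 [0.008 0.04  0.316] -64 [0.008 0.312 0.321] -60 [0.009 0.314 0.322] -56 [0.009 0.312 0.321] -52 [0.04  0.278 0.317] -48 [0.009 0.28  0.31 ] -44 [0.009 0.282 0.298] -40 [0.008 0.274 0.296] -36 [0.009 0.295 0.297] -32 [0.009 0.297 0.302] -28 [0.035 0.3   0.315] -24 [0.013 0.3   0.316] -20 [0.009 0.304 0.317] -16 [0.008 0.04  0.318] -12 [0.008 0.01  0.037] -8 [0.007 0.008 0.021] -4 [0.026 0.079 0.109] 
end wall min cy -0.16370067990937853
```

View pics/w2.png

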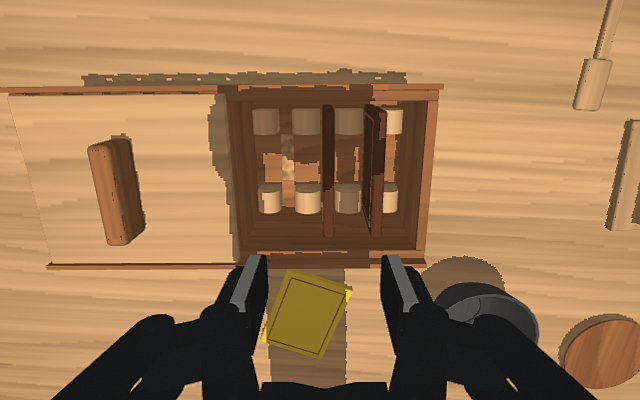

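The wrist view shows the cover back, with its ridge at (115,190). The stored trays are at x≈328 and x≈373. The empty slot holding the cork runner is at x≈287, next to the cross wall, so at rack y = +42.

```bash
cat >> h.py <<'E'
def tr(e=.126,l=.5,c=(.5435,-.264,.0685)):
    Rz=R.from_euler('z',e)*R.from_euler('x',l); return np.array(c),Rz
def tgt(d,**k):
    c,r=tr(**k); return c+r.apply([0,0,.023+d]), r*R.from_euler('x',np.pi)
E
python3 - <<'E'
from h import *
f=load('w2');u,p=cloud(f)
a=.060;x=np.array([np.cos(a),np.sin(a)]);y=np.array([-np.sin(a),np.cos(a)]);c=np.array([.5382,.193])
cx=(p[:,:2]-c)@x*1e3;cy=(p[:,:2]-c)@y*1e3
for lo,hi in((-75,-45),(-45,-20),(-20,-5)):
  for sx in(1,-1):
    s=(sx*cx>25)&(sx*cx<56)&(cy>lo)&(cy<hi)&(p[:,2]>.030)&(p[:,2]<.045)
    if s.sum()>5: print(sx,lo,np.percentile(cx[s],[2,98]).round(1),np.percentile(cy[s],[2,50,98]).round(1),s.sum())
for lo,hi in((-140,-100),(-95,-65)):
    s=(p[:,2]>.085)&(p[:,2]<.096)&(cy>lo)&(cy<hi)&(abs(cx)<60);print(np.percentile(cx[s],[1,99]).round(1),np.percentile(cy[s],[1,99]).round(1))
print('whisk',world(load('scene1'),[[296,250]]))
go(*tgt(.10)); print(tgt(.1)[0],tgt(0)[0])
E
```

```text
1 -75 [29.5 51.1] [-71.6 -58.9 -46. ] 679
-1 -75 [-50.5 -28.8] [-70.8 -58.8 -46.1] 583
1 -45 [29.4 51.1] [-29.6 -25.  -20.2] 280
-1 -45 [-50.3 -28.9] [-29.5 -25.1 -20.3] 240
1 -20 [29.5 51.1] [-19.6 -14.3  -7.7] 291
-1 -20 [-50.1 -28.7] [-19.8 -14.4  -7.7] 253
[-52.3  54.6] [-126.3 -116.1]
[-52.8  54.4] [-84.7 -74.2]
whisk [[ 0.71412086 -0.31041096  0.1253318 ]]
T [-1.48 44.11  7.58] rot [ 0.499 -0.019 -0.069] n 8.955323018493916
[ 0.55091049 -0.32250186  0.17644266] [ 0.5448857  -0.27493937  0.0886844 ]
```

>>> send_rows --steps '[{"translation": [-0.1,3,0],"delta_rot": [0,0,0],"jaw": 4.5},{"translation": [-0.3,8,0],"delta_rot": [0.08,0,-0.01],"jaw": 4.5},{"translation": [-0.5,13,0.5],"delta_rot": [0.17,0,-0.02],"jaw": 4.5},{"translation": [-0.7,18,1],"delta_rot": [0.26,-0.01,-0.03],"jaw": 4.5},{"translation": [-0.9,23,1.5],"delta_rot": [0.35,-0.01,-0.05],"jaw": 4.5},{"translation": [-1.1,28,2.5],"delta_rot": [0.43,-0.02,-0.06],"jaw": 4.5},{"translation": [-1.3,32.5,3.5],"delta_rot": [0.5,-0.02,-0.07],"jaw": 4.5},{"translation": [-1.4,37,4.5],"delta_rot": [0.5,-0.02,-0.07],"jaw": 4.5}]'

```text
time: 5.8
tool_pos: [0.5481, -0.253, 0.2049]
tool_rot: [-0.248, 0.967, 0.062, -0.017]
contact_force: [1.1, 0.4, -0.5]
gripper_width: 0.528
grasp_force: 0.0
```

Run:
```python
from h import *
info();go(*tgt(.08))
```

```text
{'time': np.float64(5.8), 'tool_pos': array([ 0.5481, -0.253 ,  0.2049]), 'joint_pos': array([-0.7008,  0.2324,  1.5391,  0.3347,  1.7467,  0.7379]), 'contact_force': array([ 1.1346,  0.3521, -0.4554]), 'gripper_width': np.float64(0.5277), 'grasp_force': np.float64(0.0)}
T [-0.59  7.45  1.15] rot [-0.002  0.004  0.001] n 1.5124835413583053
```

>>> send_rows --steps '[{"translation": [-0.2,2.5,0],"delta_rot": [0,0,0],"jaw": 4.5},{"translation": [-0.4,5,0.5],"delta_rot": [0,0,0],"jaw": 4.5},{"translation": [-0.6,7,1],"delta_rot": [0,0,0],"jaw": 4.5},{"translation": [-0.6,7.4,1.1],"delta_rot": [0,0,0],"jaw": 4.5},{"translation": [-0.6,7.4,1.1],"delta_rot": [0,0,0],"jaw": 4.5},{"translation": [-0.6,7.4,1.1],"delta_rot": [0,0,0],"jaw": 4.5},{"translation": [-0.6,7.4,1.1],"delta_rot": [0,0,0],"jaw": 4.5},{"translation": [-0.6,7.4,1.1],"delta_rot": [0,0,0],"jaw": 4.5}]'

```text
time: 6.6
tool_pos: [0.5503, -0.31, 0.1622]
tool_rot: [-0.246, 0.967, 0.063, -0.017]
contact_force: [-0.6, 0.5, -0.3]
gripper_width: 0.527
grasp_force: 0.0
```

Run:
```python
from h import *
f=grab('wrist','w3.png');info();u,p=cloud(f)
c,r=tr(); q=r.inv().apply(p-c)*1e3   # points in assumed tray frame, mm
m=(abs(q[:,0])<75)&(abs(q[:,1])<12)&(abs(q[:,2])<55)
m&=f['pixels'][u[:,1],u[:,0]].max(1)<110
t=m&(q[:,2]>34)
for n,s in(('all',m),('top',t)): print(n,s.sum(),np.percentile(q[s],[1,50,99],axis=0).round(1))
b=m&(q[:,2]<34)&(abs(q[:,0])<50)
A=np.c_[q[b][:,[0,2]],np.ones(b.sum())];print('y=ax+bz+c',np.linalg.lstsq(A,q[b][:,1],rcond=None)[0])
go(*tgt(0))
```

```text
{'time': np.float64(6.65), 'tool_pos': array([ 0.5502, -0.3101,  0.162 ]), 'joint_pos': array([-0.7596,  0.3455,  1.4761,  0.3085,  1.7145,  0.664 ]), 'contact_force': array([-0.8493, -0.09  ,  0.2496]), 'gripper_width': np.float64(0.527), 'grasp_force': np.float64(0.0)}
all 3252 [[-51.9  -4.9 -31.6]
 [ 11.3   0.5  41.3]
 [ 55.9   5.8  42.9]]
top 3007 [[-51.9  -4.5  34.8]
 [  7.9   0.6  41.4]
 [ 55.5   5.8  42.9]]
y=ax+bz+c [-5.87462629e-03  5.15449792e-02 -6.39155604e+00]
T [-0.06  0.39  8.14] rot [0.001 0.003 0.003] n 1.6305532222875392
```

View pics/w3.png

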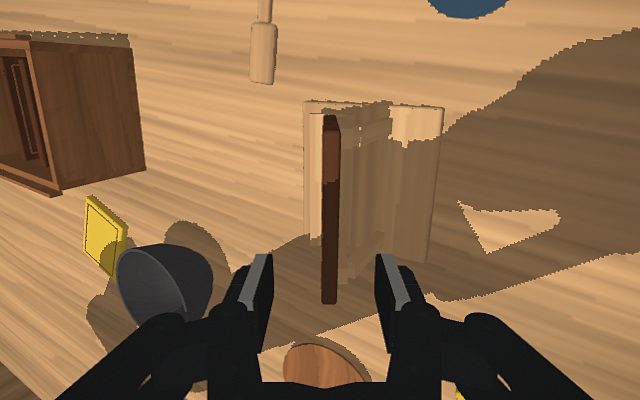

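The wrist view shows the tray's top edge edge-on between the open jaws at x≈330, y 115 to 300. It is within 2 mm of the estimate. I go in along the tray and grip.

>>> send_rows --steps '[{"translation": [0.1,0.3,1.5],"delta_rot": [0,0,0],"jaw": 4.5},{"translation": [0.1,0.3,4],"delta_rot": [0,0,0],"jaw": 4.5},{"translation": [0.1,0.3,6.5],"delta_rot": [0,0,0],"jaw": 4.5},{"translation": [0.1,0.3,8.1],"delta_rot": [0,0,0],"jaw": 4.5},{"translation": [0.1,0.3,8.1],"delta_rot": [0,0,0],"jaw": 3},{"translation": [0.1,0.3,8.1],"delta_rot": [0,0,0],"jaw": 0.5},{"translation": [0.1,0.3,8.1],"delta_rot": [0,0,0],"jaw": 0.5},{"translation": [0.1,0.3,8.1],"delta_rot": [0,0,0],"jaw": 0.5}]'

```text
time: 7.45
tool_pos: [0.5465, -0.2748, 0.0899]
tool_rot: [-0.247, 0.967, 0.063, -0.016]
contact_force: [-1.0, 2.6, 1.6]
gripper_width: 0.108
grasp_force: 61.1
```

>>> send_rows --steps '[{"translation": [0,0,0],"delta_rot": [0,0,0],"jaw": 0.5},{"translation": [0,0,0],"delta_rot": [0,0,0],"jaw": 0.5},{"translation": [0,0,-1],"delta_rot": [0,0,0],"jaw": 0.5},{"translation": [0,0,-3],"delta_rot": [0,0,0],"jaw": 0.5},{"translation": [0,0,-5.5],"delta_rot": [0,0,0],"jaw": 0.5},{"translation": [0,0,-8],"delta_rot": [0,0,0],"jaw": 0.5},{"translation": [0,0,-10],"delta_rot": [0,0,0],"jaw": 0.5},{"translation": [0,0,-10],"delta_rot": [0,0,0],"jaw": 0.5}]'

```text
time: 8.25
tool_pos: [0.5537, -0.3253, 0.1801]
tool_rot: [-0.244, 0.968, 0.062, -0.014]
contact_force: [-0.2, -0.7, -0.8]
gripper_width: 0.109
grasp_force: 61.1
```

Run:
```python
from h import *
info();go([.541,.155,.25],down(.06))
```

```text
{'time': np.float64(8.25), 'tool_pos': array([ 0.5537, -0.3253,  0.1801]), 'joint_pos': array([-0.7713,  0.351 ,  1.4361,  0.3053,  1.7432,  0.6636]), 'contact_force': array([-0.2019, -0.6689, -0.7582]), 'gripper_width': np.float64(0.1089), 'grasp_force': np.float64(61.0914)}
T [  4.9  -45.4   16.47] rot [-0.493  0.014  0.068] n 9.709525255761278
```

>>> send_rows --steps '[{"translation": [0.2,-2.3,0.8],"delta_rot": [-0.03,0,0],"jaw": 0.5},{"translation": [0.6,-6,2.1],"delta_rot": [-0.1,0,0.01],"jaw": 0.5},{"translation": [1.1,-10.4,3.8],"delta_rot": [-0.17,0,0.02],"jaw": 0.5},{"translation": [1.6,-14.8,5.4],"delta_rot": [-0.24,0.01,0.03],"jaw": 0.5},{"translation": [2.1,-19.2,7],"delta_rot": [-0.31,0.01,0.04],"jaw": 0.5},{"translation": [2.6,-23.6,8.6],"delta_rot": [-0.38,0.01,0.05],"jaw": 0.5},{"translation": [3,-28,10.2],"delta_rot": [-0.45,0.01,0.06],"jaw": 0.5},{"translation": [3.5,-32,11.6],"delta_rot": [-0.493,0.014,0.068],"jaw": 0.5}]'

```text
time: 9.05
tool_pos: [0.5426, 0.0184, 0.2276]
tool_rot: [-0.002, 1.0, 0.031, -0.003]
contact_force: [0.6, -0.4, -0.7]
gripper_width: 0.108
grasp_force: 60.9
```

Run:
```python
from h import *
info();go([.541,.155,.21],down(.06))
```

```text
{'time': np.float64(9.05), 'tool_pos': array([0.5426, 0.0184, 0.2276]), 'joint_pos': array([-0.1049, -0.1294,  1.8196,  0.0036,  1.4569,  1.4034]), 'contact_force': array([ 0.6105, -0.3626, -0.6506]), 'gripper_width': np.float64(0.1076), 'grasp_force': np.float64(60.8839)}
T [  0.7  -13.63   1.82] rot [-0.004  0.005  0.002] n 2.754514928292512
```

>>> send_rows --steps '[{"translation": [0.2,-4,0],"delta_rot": [0,0,0],"jaw": 0.5},{"translation": [0.4,-8,0.5],"delta_rot": [0,0,0],"jaw": 0.5},{"translation": [0.6,-11.5,1],"delta_rot": [0,0,0],"jaw": 0.5},{"translation": [0.7,-13.3,1.5],"delta_rot": [-0.004,0.005,0.002],"jaw": 0.5},{"translation": [0.7,-13.6,1.8],"delta_rot": [-0.004,0.005,0.002],"jaw": 0.5},{"translation": [0.7,-13.6,1.8],"delta_rot": [-0.004,0.005,0.002],"jaw": 0.5},{"translation": [0.7,-13.6,1.8],"delta_rot": [-0.004,0.005,0.002],"jaw": 0.5},{"translation": [0.7,-13.6,1.8],"delta_rot": [-0.004,0.005,0.002],"jaw": 0.5}]'

```text
time: 9.85
tool_pos: [0.5425, 0.1513, 0.2111]
tool_rot: [-0.001, 1.0, 0.029, -0.0]
contact_force: [-0.7, 0.3, -1.4]
gripper_width: 0.111
grasp_force: 60.8
```

Run:
```python
from h import *
f=grab('wrist','w4.png');g=grab('side','s4.png');grab('scene','c4.png');info()
o=state()['tool_pos'];r=Rt()
for n,F in(('w',f),('s',g)):
    u,p=cloud(F);q=r.inv().apply(p-o)*1e3
    m=(abs(q[:,0])<62)&(abs(q[:,1])<9)&(q[:,2]>-22)&(q[:,2]<70)
    print(n,m.sum(),np.percentile(q[m],[1,50,99],axis=0).round(1))
    b=m&(abs(q[:,0])<50)&(q[:,2]<60)&(q[:,2]>15)
    A=np.c_[q[b][:,[0,2]],np.ones(b.sum())]
    if b.sum()>20: print('y=ax+bz+c',np.linalg.lstsq(A,q[b][:,1],rcond=None)[0],b.sum())
v=np.hstack([cv2.resize(g['pixels'][150:330,140:320],(400,400)),cv2.resize(f['pixels'][50:350,150:450],(400,400))]);cv2.imwrite('pics/m4.png',v)
go([.541,.1553,.15],down(.06))
```

```text
{'time': np.float64(10.0), 'tool_pos': array([0.5425, 0.1516, 0.2112]), 'joint_pos': array([ 0.1391, -0.0711,  1.7933,  0.0028,  1.4191,  1.6516]), 'contact_force': array([ 0.4852,  0.1027, -1.4783]), 'gripper_width': np.float64(0.109), 'grasp_force': np.float64(60.8403)}
w 7786 [[-35.1  -8.3 -20.7]
 [ 17.6   0.2 -17.2]
 [ 54.4   8.3  48.7]]
s 956 [[-55.9  -8.2 -19.8]
 [-13.7  -3.9  25.3]
 [ 53.5   5.2  63.9]]
y=ax+bz+c [ 0.00586964 -0.01035211 -3.76922999] 470
T [-0.13 -0.36  6.12] rot [-0.003 -0.    -0.002] n 1.2273151407787446
```

View pics/m4.png

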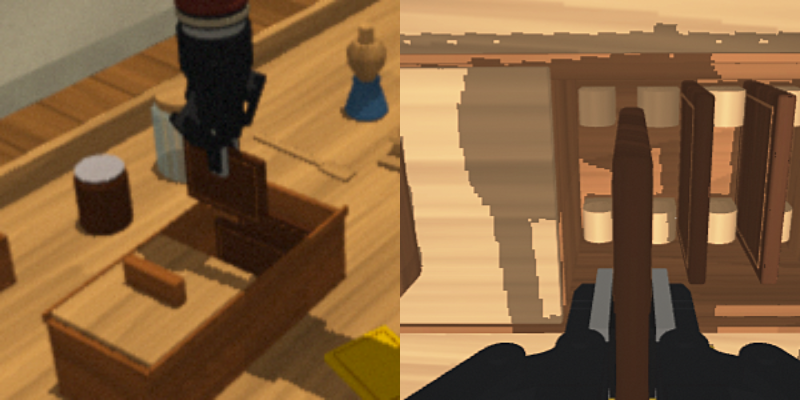

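The side crop shows the tray held upright over the rack. The wrist crop shows it edge-on over the empty slot's ribs, about 4 mm off. I correct that and lower it.

>>> send_rows --steps '[{"translation": [-0.1,-0.36,0.5],"delta_rot": [0,0,0],"jaw": 0.5},{"translation": [-0.1,-0.36,1.5],"delta_rot": [0,0,0],"jaw": 0.5},{"translation": [-0.1,-0.36,3],"delta_rot": [0,0,0],"jaw": 0.5},{"translation": [-0.1,-0.36,4.5],"delta_rot": [0,0,0],"jaw": 0.5},{"translation": [-0.1,-0.36,6],"delta_rot": [0,0,0],"jaw": 0.5},{"translation": [-0.1,-0.36,7.5],"delta_rot": [0,0,0],"jaw": 0.5},{"translation": [-0.1,-0.36,8.5],"delta_rot": [0,0,0],"jaw": 0.5},{"translation": [-0.1,-0.36,8.5],"delta_rot": [0,0,0],"jaw": 0.5}]'

```text
time: 10.8
tool_pos: [0.5395, 0.1559, 0.1233]
tool_rot: [-0.001, 1.0, 0.03, -0.002]
contact_force: [0.3, -0.2, -1.3]
gripper_width: 0.109
grasp_force: 60.9
```

Run:
```python
from h import *
info();go([.541,.1553,.075],down(.06))
```

```text
{'time': np.float64(10.8), 'tool_pos': array([0.5395, 0.1559, 0.1233]), 'joint_pos': array([0.1475, 0.0124, 1.8654, 0.003 , 1.2683, 1.6583]), 'contact_force': array([ 0.2911, -0.1694, -1.3115]), 'gripper_width': np.float64(0.1086), 'grasp_force': np.float64(60.9097)}
T [0.17 0.09 4.83] rot [-0.002  0.005 -0.001] n 0.9675401569311888
```

>>> send_rows --steps '[{"translation": [0.1,0.05,0.7],"delta_rot": [0,0,0],"jaw": 0.5},{"translation": [0.1,0.05,1.5],"delta_rot": [0,0,0],"jaw": 0.5},{"translation": [0.1,0.05,2.3],"delta_rot": [0,0,0],"jaw": 0.5},{"translation": [0.1,0.05,3.1],"delta_rot": [0,0,0],"jaw": 0.5},{"translation": [0.1,0.05,3.7],"delta_rot": [0,0,0],"jaw": 0.5},{"translation": [0.1,0.05,4.2],"delta_rot": [0,0,0],"jaw": 0.5},{"translation": [0.1,0.05,4.4],"delta_rot": [0,0,0],"jaw": 0.5},{"translation": [0.1,0.05,4.4],"delta_rot": [0,0,0],"jaw": 0.5}]'

```text
time: 11.6
tool_pos: [0.5418, 0.1558, 0.0816]
tool_rot: [-0.001, 1.0, 0.03, -0.001]
contact_force: [0.2, 0.0, -1.2]
gripper_width: 0.104
grasp_force: 60.9
```

>>> send_rows --steps '[{"translation": [0,0,0.1],"delta_rot": [0,0,0],"jaw": 0.5},{"translation": [0,0,0.2],"delta_rot": [0,0,0],"jaw": 0.5},{"translation": [0,0,0.3],"delta_rot": [0,0,0],"jaw": 0.5},{"translation": [0,0,0.4],"delta_rot": [0,0,0],"jaw": 0.5},{"translation": [0,0,0.5],"delta_rot": [0,0,0],"jaw": 0.5},{"translation": [0,0,0.55],"delta_rot": [0,0,0],"jaw": 0.5},{"translation": [0,0,0.55],"delta_rot": [0,0,0],"jaw": 0.5},{"translation": [0,0,0.55],"delta_rot": [0,0,0],"jaw": 0.5}]'

```text
time: 12.4
tool_pos: [0.5422, 0.1558, 0.0769]
tool_rot: [-0.001, 1.0, 0.03, 0.0]
contact_force: [-1.2, -1.2, 2.4]
gripper_width: 0.102
grasp_force: 60.9
```

Run:
```python
from h import *
info()
o=state()['tool_pos'];r=Rt()
F=grab('wrist','w5.png');u,p=cloud(F);q=r.inv().apply(p-o)*1e3
m=(abs(q[:,0])<62)&(abs(q[:,1])<9)&(q[:,2]>-30)&(q[:,2]<0)
print(np.percentile(p[m,2],[5,50,95]),np.percentile(q[m,0],[1,99]))
```

```text
{'time': np.float64(12.4), 'tool_pos': array([0.5422, 0.1558, 0.0769]), 'joint_pos': array([0.1466, 0.0741, 1.8874, 0.003 , 1.1796, 1.6571]), 'contact_force': array([-1.1825, -1.1696,  2.4482]), 'gripper_width': np.float64(0.1024), 'grasp_force': np.float64(60.9432)}
[0.0868063  0.09454159 0.10066112] [-35.05471809  54.46391131]
```

>>> send_rows --steps '[{"translation": [0,0,0.05],"delta_rot": [0,0,0],"jaw": 0.5},{"translation": [0,0,0.1],"delta_rot": [0,0,0],"jaw": 0.5},{"translation": [0,0,0.15],"delta_rot": [0,0,0],"jaw": 0.5},{"translation": [0,0,0.2],"delta_rot": [0,0,0],"jaw": 0.5},{"translation": [0,0,0.2],"delta_rot": [0,0,0],"jaw": 0.5},{"translation": [0,0,0.2],"delta_rot": [0,0,0],"jaw": 0.5},{"translation": [0,0,0.2],"delta_rot": [0,0,0],"jaw": 0.5},{"translation": [0,0,0.2],"delta_rot": [0,0,0],"jaw": 0.5}]'

```text
time: 13.25
tool_pos: [0.5425, 0.1558, 0.0749]
tool_rot: [-0.001, 1.0, 0.03, 0.0]
contact_force: [1.7, -2.6, 5.0]
gripper_width: 0.107
grasp_force: 62.0
```

>>> send_rows --steps '[{"translation": [0,0,0.05],"delta_rot": [0,0,0],"jaw": 0.5},{"translation": [0,0,0.1],"delta_rot": [0,0,0],"jaw": 0.5},{"translation": [0,0,0.15],"delta_rot": [0,0,0],"jaw": 0.5},{"translation": [0,0,0.2],"delta_rot": [0,0,0],"jaw": 0.5},{"translation": [0,0,0.2],"delta_rot": [0,0,0],"jaw": 0.5},{"translation": [0,0,0.2],"delta_rot": [0,0,0],"jaw": 0.5},{"translation": [0,0,0.2],"delta_rot": [0,0,0],"jaw": 0.5},{"translation": [0,0,0.2],"delta_rot": [0,0,0],"jaw": 0.5}]'

```text
time: 14.05
tool_pos: [0.5429, 0.1558, 0.0747]
tool_rot: [-0.001, 1.0, 0.03, 0.0]
contact_force: [-1.0, -2.9, 13.1]
gripper_width: 0.109
grasp_force: 63.1
```

Run:
```python
from h import *
info()
F=grab('wrist','w6.png');u,p=cloud(F)
a=.060;x=np.array([np.cos(a),np.sin(a)]);y=np.array([-np.sin(a),np.cos(a)]);c=np.array([.5382,.193])
cx=(p[:,:2]-c)@x*1e3;cy=(p[:,:2]-c)@y*1e3
m=(cx>18)&(cx<50)&(p[:,2]>.085)&(p[:,2]<.108)
for lo,hi in((-55,-25),(-95,-65)):
    s=m&(cy>lo)&(cy<hi); print(np.median(p[s,2]),np.percentile(cy[s],[2,98]),s.sum())
```

```text
{'time': np.float64(14.05), 'tool_pos': array([0.5429, 0.1558, 0.0747]), 'joint_pos': array([0.1466, 0.0782, 1.8873, 0.0026, 1.1749, 1.6572]), 'contact_force': array([-1.0043, -2.9274, 13.0688]), 'gripper_width': np.float64(0.1093), 'grasp_force': np.float64(63.1317)}
0.09217139778475389 [-42.40691268 -32.69586311] 2530
0.0920657977726162 [-83.7222925  -74.18977099] 2958
```

The tray is on the floor: its top is at 92 mm, as are the stored trays, and it is centred in the slot. I release and rise.

>>> send_rows --steps '[{"translation": [0,0,-0.1],"delta_rot": [0,0,0],"jaw": 2.1},{"translation": [0,0,-0.1],"delta_rot": [0,0,0],"jaw": 2.1},{"translation": [0,0,-0.1],"delta_rot": [0,0,0],"jaw": 2.1},{"translation": [0,0,-0.5],"delta_rot": [0,0,0],"jaw": 2.1},{"translation": [0,0,-2],"delta_rot": [0,0,0],"jaw": 2.1},{"translation": [0,0,-5],"delta_rot": [0,0,0],"jaw": 2.1},{"translation": [0,0,-9],"delta_rot": [0,0,0],"jaw": 5},{"translation": [0,0,-11.5],"delta_rot": [0,0,0],"jaw": 5}]'

```text
time: 14.9
tool_pos: [0.5419, 0.1564, 0.1897]
tool_rot: [-0.002, 1.0, 0.03, 0.0]
contact_force: [0.2, -0.1, 0.5]
gripper_width: 0.574
grasp_force: 0.0
```

>>> send_rows --steps '[{"translation": [0,-2,0],"delta_rot": [0,0,0],"jaw": 5},{"translation": [0,-6,0],"delta_rot": [0,0,0],"jaw": 5},{"translation": [0,-10,0],"delta_rot": [0,0,0],"jaw": 5},{"translation": [0,-11.4,0],"delta_rot": [0,0,0],"jaw": 5},{"translation": [0,-11.4,0],"delta_rot": [0,0,0],"jaw": 5},{"translation": [0,-11.4,0],"delta_rot": [0,0,0],"jaw": 5},{"translation": [0,-11.4,0],"delta_rot": [0,0,0],"jaw": 5},{"translation": [0,-11.4,0],"delta_rot": [0,0,0],"jaw": 5}]'

```text
time: 15.7
tool_pos: [0.5354, 0.2682, 0.1877]
tool_rot: [-0.001, 1.0, 0.029, -0.0]
contact_force: [0.6, 0.4, -0.6]
gripper_width: 0.584
grasp_force: 0.0
```

Run:
```python
from h import *
F=grab('wrist','w7.png');u,p=cloud(F);info()
q=p[(p[:,2]>.138)&(p[:,2]<.149)&(abs(p[:,0]-.535)<.06)&(abs(p[:,1]-.27)<.04)];print(len(q),cv2.minAreaRect(q[:,:2].astype(np.float32)*1000))
G=grab('scene','c7.png');uu,pp=cloud(G)
a=.060;x=np.array([np.cos(a),np.sin(a)]);y=np.array([-np.sin(a),np.cos(a)]);c=np.array([.5382,.193])
for p in(p,pp):
  cx=(p[:,:2]-c)@x*1e3;cy=(p[:,:2]-c)@y*1e3
  s=(p[:,2]>.088)&(p[:,2]<.096)&(abs(cx)<62)&(cy>-55)&(cy<-20)
  if s.sum(): print('tray',np.median(p[s,2]),np.percentile(cx[s],[1,99]),np.percentile(cy[s],[1,99]),s.sum())
go([.5346,.2697,.132],down(.06))
```

```text
{'time': np.float64(15.75), 'tool_pos': array([0.5354, 0.2683, 0.1878]), 'joint_pos': array([0.3391, 0.0327, 1.7312, 0.0029, 1.3776, 1.8517]), 'contact_force': array([0.3795, 0.0762, 0.5423]), 'gripper_width': np.float64(0.5852), 'grasp_force': np.float64(0.0)}
3757 ((534.4228515625, 273.6988830566406), (75.01219177246094, 15.692144393920898), 3.457761526107788)
tray 0.09220071046443436 [-51.01369455  55.80326626] [-41.78128893 -31.85027833] 2608
tray 0.09217832977000615 [-61.00155827  57.26702056] [-46.65797321 -27.20429728] 94
T [-0.08 -0.12  5.58] rot [-0.003  0.001 -0.002] n 1.1164355183155723
```

View pics/w7.png

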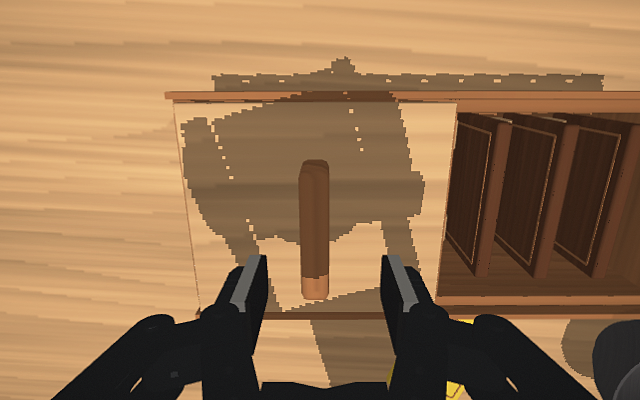

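The wrist view shows the tray standing free next to the two stored ones, in line with them. The ridge is at (315,230). I grip it again and slide shut.

>>> send_rows --steps '[{"translation": [0,-0.4,1],"delta_rot": [0,0,0],"jaw": 5},{"translation": [0,-0.4,3],"delta_rot": [0,0,0],"jaw": 5},{"translation": [0,-0.4,5],"delta_rot": [0,0,0],"jaw": 5},{"translation": [0,-0.4,5.5],"delta_rot": [0,0,0],"jaw": 5},{"translation": [0,-0.4,5.5],"delta_rot": [0,0,0],"jaw": 1},{"translation": [0,-0.4,5.5],"delta_rot": [0,0,0],"jaw": 1},{"translation": [0,-0.4,5.5],"delta_rot": [0,0,0],"jaw": 1},{"translation": [0,-0.4,5.5],"delta_rot": [0,0,0],"jaw": 1}]'

```text
time: 16.6
tool_pos: [0.5356, 0.2736, 0.1341]
tool_rot: [-0.002, 1.0, 0.03, 0.001]
contact_force: [0.5, 0.1, 2.0]
gripper_width: 0.173
grasp_force: 60.2
```

>>> send_rows --steps '[{"translation": [0,0,0],"delta_rot": [0,0,0],"jaw": 1},{"translation": [0,1,0],"delta_rot": [0,0,0],"jaw": 1},{"translation": [0,3,0],"delta_rot": [0,0,0],"jaw": 1},{"translation": [0,5.5,0],"delta_rot": [0,0,0],"jaw": 1},{"translation": [0,8,0],"delta_rot": [0,0,0],"jaw": 1},{"translation": [0,10.5,0],"delta_rot": [0,0,0],"jaw": 1},{"translation": [0,12.5,0],"delta_rot": [0,0,0],"jaw": 1},{"translation": [0,13,0],"delta_rot": [0,0,0],"jaw": 1}]'

```text
time: 17.4
tool_pos: [0.5435, 0.1421, 0.134]
tool_rot: [-0.002, 1.0, 0.029, 0.001]
contact_force: [-0.9, 2.7, 5.3]
gripper_width: 0.175
grasp_force: 60.8
```

Run:
```python
from h import *
info();a=.060
y=np.array([-np.sin(a),np.cos(a)]);c=np.array([.5382,.193]);print('chest y',(state()['tool_pos'][:2]-c)@y)
```

```text
{'time': np.float64(17.4), 'tool_pos': array([0.5435, 0.1421, 0.134 ]), 'joint_pos': array([ 0.1216, -0.0034,  1.8619,  0.0037,  1.281 ,  1.6341]), 'contact_force': array([-0.8582,  2.7235,  5.2879]), 'gripper_width': np.float64(0.1749), 'grasp_force': np.float64(60.769)}
chest y -0.05108552428279363
```

>>> send_rows --steps '[{"translation": [0,1,0],"delta_rot": [0,0,0],"jaw": 1},{"translation": [0,2,0],"delta_rot": [0,0,0],"jaw": 1},{"translation": [0,2.4,0],"delta_rot": [0,0,0],"jaw": 1},{"translation": [0,2.6,0],"delta_rot": [0,0,0],"jaw": 1},{"translation": [0,2.8,0],"delta_rot": [0,0,0],"jaw": 1},{"translation": [0,2.9,0],"delta_rot": [0,0,0],"jaw": 1},{"translation": [0,3,0],"delta_rot": [0,0,0],"jaw": 1},{"translation": [0,3,0],"delta_rot": [0,0,0],"jaw": 1}]'

```text
time: 18.2
tool_pos: [0.5452, 0.1138, 0.134]
tool_rot: [-0.002, 1.0, 0.029, 0.001]
contact_force: [-0.1, 2.7, 5.6]
gripper_width: 0.174
grasp_force: 60.9
```

>>> send_rows --steps '[{"translation": [0,0.1,0],"delta_rot": [0,0,0],"jaw": 1},{"translation": [0,0.2,0],"delta_rot": [0,0,0],"jaw": 1},{"translation": [0,0.25,0],"delta_rot": [0,0,0],"jaw": 1},{"translation": [0,0.3,0],"delta_rot": [0,0,0],"jaw": 1},{"translation": [0,0.35,0],"delta_rot": [0,0,0],"jaw": 1},{"translation": [0,0.4,0],"delta_rot": [0,0,0],"jaw": 1},{"translation": [0,0.4,0],"delta_rot": [0,0,0],"jaw": 1},{"translation": [0,0.4,0],"delta_rot": [0,0,0],"jaw": 1}]'

```text
time: 19.0
tool_pos: [0.5452, 0.1136, 0.1341]
tool_rot: [-0.006, 1.0, 0.03, 0.001]
contact_force: [-0.2, 15.5, 5.1]
gripper_width: 0.173
grasp_force: 60.9
```

The force rose to 15 N with no travel, so the end stop is reached. I relax, open, and lift clear.

>>> send_rows --steps '[{"translation": [0,-0.2,0],"delta_rot": [0,0,0],"jaw": 1},{"translation": [0,-0.2,0],"delta_rot": [0,0,0],"jaw": 5},{"translation": [0,-0.2,0],"delta_rot": [0,0,0],"jaw": 5},{"translation": [0,-0.2,0],"delta_rot": [0,0,0],"jaw": 5},{"translation": [0,-0.2,-1],"delta_rot": [0,0,0],"jaw": 5},{"translation": [0,-0.2,-4],"delta_rot": [0,0,0],"jaw": 5},{"translation": [0,-0.2,-8],"delta_rot": [0,0,0],"jaw": 5},{"translation": [0,-0.2,-10],"delta_rot": [0,0,0],"jaw": 5}]'

```text
time: 19.8
tool_pos: [0.546, 0.1113, 0.2369]
tool_rot: [-0.001, 1.0, 0.029, 0.002]
contact_force: [0.3, 1.2, -0.1]
gripper_width: 0.592
grasp_force: 0.0
```

>>> send_rows --steps '[{"translation": [0,0,-1],"delta_rot": [0,0,0],"jaw": 5},{"translation": [0,0,-1],"delta_rot": [0,0,0],"jaw": 5},{"translation": [0,0,-1],"delta_rot": [0,0,0],"jaw": 5},{"translation": [0,0,-1],"delta_rot": [0,0,0],"jaw": 5},{"translation": [0,0,-1],"delta_rot": [0,0,0],"jaw": 5},{"translation": [0,0,-1],"delta_rot": [0,0,0],"jaw": 5},{"translation": [0,0,-1],"delta_rot": [0,0,0],"jaw": 5},{"translation": [0,0,-1],"delta_rot": [0,0,0],"jaw": 5}]'

```text
time: 20.6
tool_pos: [0.5446, 0.1115, 0.2421]
tool_rot: [-0.001, 1.0, 0.03, -0.0]
contact_force: [0.3, -0.2, -0.5]
gripper_width: 0.587
grasp_force: 0.0
```

Run:
```python
from h import *
F=grab('wrist','w8.png');u,p=cloud(F);info();grab('scene','c8.png')
q=p[(p[:,2]>.138)&(p[:,2]<.149)&(abs(p[:,0]-.545)<.06)&(abs(p[:,1]-.115)<.04)];r=cv2.minAreaRect(q[:,:2].astype(np.float32)*1000);print(r)
a=.060;y=np.array([-np.sin(a),np.cos(a)]);c=np.array([.5382,.193]);print('open mm',((np.array(r[0])/1e3-c)@y+.08)*1e3)
```

```text
{'time': np.float64(20.65), 'tool_pos': array([0.5446, 0.1115, 0.2422]), 'joint_pos': array([ 0.0667, -0.11  ,  1.7775,  0.0029,  1.4748,  1.578 ]), 'contact_force': array([ 1.1744, -0.0194,  0.4361]), 'gripper_width': np.float64(0.5822), 'grasp_force': np.float64(0.0)}
((543.6688842773438, 113.84038543701172), (75.34320068359375, 15.89136028289795), 3.752734899520874)
open mm 0.654893789920466
```

View pics/w8.png

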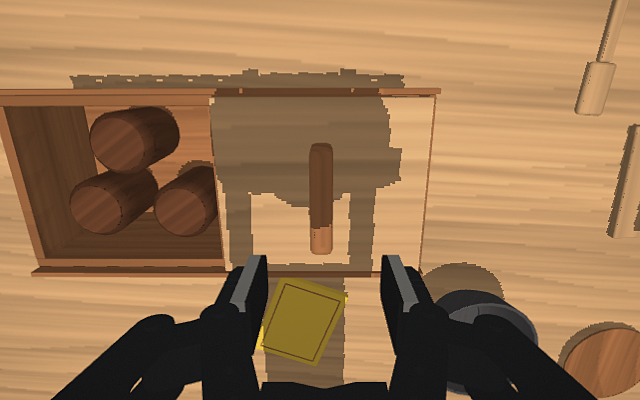

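The picture shows the cover shut, measured 0.7 mm open, with its far edge flush at x≈430 and the ridge free at (320,200). The gripper is well clear, so I hand in.

```bash
python3 -c "
from plant import *
print(job_done())"
```

```text
the job is handed in; nothing more can be done
None
```

I slid the cover fully back, set the tray by hand upright on the floor of the empty slot, slid the cover shut (measured 0.7 mm open) and let go with the gripper clear; the job is handed in at about 21 s, but no verdict came back.

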